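# Clamp the loaded test socket

## Robot

A 6-joint arm with a two-finger parallel gripper is mounted at the origin on the work surface. World frame = base frame: x ahead of the robot, y to its left, z up, the work surface at z = 0. Lengths are in m, angles in rad, forces in N, time in s.
With the tool pointing down it reaches from about 0.275 to 0.875 m from the base axis. Payload 12.5 kg.
Tool frame: the origin (TCP) lies midway between the tips of the shut fingers; the grasp point (between the pads) lies 19 mm behind it; z points along the fingers, y is the line along which they close (so a half turn about z gives the same grasp; the last joint's range is limited). The gripper opens to 85 mm and grips with 20 to 120 N. Pads are 22 mm wide; open, the fingers measure 114 mm over their backs; the gripper's body (76 mm by 85 mm) begins 54 mm behind the grasp point. The pads swing forward as they close: fully open they stand 13 mm farther back than shut.
Start: joints at [-1.281, 0.351, 1.652, -0, 1.139, -0.085], TCP at [0.201, -0.512, 0.231] pointing down, gripper open.
Joint ranges: [-2.75, 2.75], [-0.79, 2.1], [0.01, 2.65], [-1.57, 4.71], [0.07, 3.14], [-2.87, 2.87]. Speed limits (rad/s): [2.22, 2.22, 2.79, 3.14, 3.14, 3.14].

## Interface

Orientations are given as a unit quaternion [x, y, z, w].
In Python, from bench import arm gives the robot as it stands.
- The arm moves only by the tool step_arm, never from a script. Its argument "targets" is a list that holds one entry, the list of rows, each a list of 5 numbers: the finger opening in cm, from 0 to 8.54, then the shift along the tool's x, y, z in cm, then the turn about the tool's z in rad. A call has exactly 5 rows; each row is the pose to reach, as a shift and turn from the pose commanded when the call began, along the tool's axes at that moment; what a row does not reach only later rows make up. A row lasts 1/10 s, in which the tool goes at most 50 mm and 8.59 degrees, less where a joint would pass 70% of its speed; a pose out of reach is approached as far as the arm can. A call with a gripper value outside its range is refused whole. The fingers move at their own pace and stop on an object; "grip_force" is the grip in N (left out, the last holds). Time passes only in rows, so rows that repeat a pose let the fingers close, or fill a call up. It gives the time, the measured TCP pose, the force, the opening and the grip force at its end, in the units of the state.
- arm.state(): the state, without advancing time (a new reading comes with each control period).
- arm.capture(name): name is "scene" or "top" or "wrist"; returns (picture, depth): 420x560x3 uint8, red, green, blue; 420x560 float32, m along the optical axis (not along the pixel's ray), 0 where there is no reading.
- arm.camera_params(name): a dict with "camera_matrix" (3x3 intrinsics, pixels), "dist_coeffs" ([k1, k2, p1, p2, k3] as OpenCV has them; the pictures are not rectified), "position" and "attitude" of the camera in the world; the wrist camera has in their place "hand_eye" (4x4, takes a point from camera to tool coordinates, whose origin is the TCP and whose axes are the flange's). Camera axes: x right, y down, z forward; pixel columns grow to the right and rows downward; lengths in m; the calibration is good to about 2 mm. A picture is of the moment at which its call begins: read the wrist's pose just before it. camera_params takes no time and is no camera call.
- arm.finish_job(): hands the job in; it is judged then, once.
The state is a dict: "clock": time; "joint_positions": joint angles; "joint_vel": joint speeds; "tau": joint torques, N m; "eef_pos": TCP position; "eef_rot": TCP orientation; "force": force on the tool from outside, world axes, zero at the start; "wrist_torque": the same for the moment, N m; "opening": finger opening in m; "grasp_force": force on a finger pad.
Only numpy, scipy, OpenCV 4.12 (cv2) and the standard library are available. Lean on these libraries where they do the work, as an engineer would, in place of code of your own. Each camera call takes 0.05 s, during which the arm holds its last target. There are 200 camera calls.

## Task

Two identical test sockets stand on the repair bench with their clamp levers raised. Swing the lever of the socket that has a circuit module in it down until it is fully shut on the module, and leave the lever of the empty socket standing open.

Things in the scene. Friction and masses are not known exactly. Their poses are not given: they have to be found in the camera images.
- loaded_socket: Fixed test socket holding a green circuit module: aluminium base plate 150 x 84 x 8 mm, black block to 32 mm high, module to 45 mm. Origin: centre of the base's underside, on the bench. x along the socket towards its hinge end, y along the hinge axis, z up. Hinge axis: 58 mm from the origin along +x, 52 mm up, between steel cheeks 60 mm high. Turned by up to 0.6 rad, on either side of the bench.
- loaded_lever (a joint): Angle (rad) of its clamp lever: 0 = fully shut on its stop, level over the module, pointing to the socket's -x; grows as it rises, 1.57 upright. Starts 0.9 to 1.45. Straight arm in the plane y = 0, centred on the line from the hinge axis: steel bar 12 mm wide, then black grip 18 wide, 14 thick, 70 to 115 mm from the axis. Stiff hinge (0.12 N m, 1 to 2 N at the grip): stays where left.
- empty_socket: The same socket without a module: a bare black recess with two rows of brass contacts. Fixed to the bench on the other side; same sizes, origin and axes as the loaded socket.
- empty_lever (a joint): Angle (rad) of the empty socket's clamp lever, same build and meaning. Starts raised at 0.9 to 1.45; to be left standing open.
Not all that is in view belongs to the job. What is shaped like the empty_socket but blue, purple or turquoise is not meant.

How it is judged:
At the end, for the whole second after the job is handed in: The loaded socket's lever is shut to within 0.17 rad (10 degrees) of its stop and stays so when let go; the empty socket's lever still stands open (above 0.7 rad) (value of joint loaded_lever below 0.17 rad and value of joint empty_lever above 0.7 rad); the robot touches nothing.
It fails at once if the lever of the empty socket is swung down (below 0.7 rad) (value of joint empty_lever below 0.7 rad).
It also fails if it takes over 32 s, if anything falls off the work surface, if the arm or the gripper's body presses on something with over 40 N, if the wrist force passes 120 N, or if a joint passes its speed limit or range.

## Working session

There is one attempt and no reset: what is moved stays moved. The work goes in short steps, Python scripts to look and compute and a tool call to move; the robot and the scene stay as the last step left them, time stands still between calls to the robot, and variables do not carry over. Pictures are saved under pics/ and viewed, at most 10 in all, crops included, and the job is handed in when it is done.

Besides the shell and the picture viewer there is one more tool, called after "Emit:" by a JSON object that holds its "op" and its "data", one argument or row to a line. step_arm: Moves the arm, as the interface text tells. Its arguments: {"type":"object","properties":{"targets":{"type":"array","items":{"type":"array","items":{"type":"array","items":{"type":"number"}}}},"grip_force":{"type":"number"}},"required":["targets"]}

```bash
mkdir -p pics
cat > h.py <<'E'
import numpy as np, cv2
from bench import arm
from scipy.spatial.transform import Rotation as R
def snap(n,f):
    p,d=arm.capture(n); cv2.imwrite(f'pics/{f}.png',p[:,:,::-1]); np.savez(f'pics/{f}.npz',p=p,d=d); return p,d
def cloud(n,d,st=None):
    c=arm.camera_params(n); K=np.array(c['camera_matrix']); h,w=d.shape
    u,v=np.meshgrid(np.arange(w),np.arange(h))
    q=cv2.undistortPoints(np.stack([u,v],-1).reshape(-1,1,2).astype(np.float64),K,np.array(c['dist_coeffs'])).reshape(h,w,2)
    P=np.dstack([q[...,0]*d,q[...,1]*d,d])
    if 'hand_eye' in c:
        H=np.array(c['hand_eye']);P=P@H[:3,:3].T+H[:3,3]
        return P@R.from_quat(st['eef_rot']).as_matrix().T+np.array(st['eef_pos'])
    a=np.array(c['attitude']); M=R.from_quat(a).as_matrix() if a.size==4 else a.reshape(3,3)
    return P@M.T+np.array(c['position'])
E
python3 - <<'E'
from h import *
for n in('scene','top'):
    p,d=snap(n,n+'1'); c=arm.camera_params(n); print(n,c['position'],c['attitude'])
s=arm.state();print(s['clock'],s['eef_pos'],s['eef_rot'])
E
```

```text
scene [1.43209736 0.21086456 0.68979137] [ 0.47961954  0.7287958  -0.40545079 -0.27282124]
top [ 0.39261068 -0.17209757  1.67278561] [-0.70284051  0.71062726 -0.0164004   0.02747993]
0.1 [ 0.20129105 -0.51152058  0.23081294] [ 9.82494658e-01  1.86290024e-01 -5.01836669e-05 -5.21666438e-04]
```

View pics/top1.png

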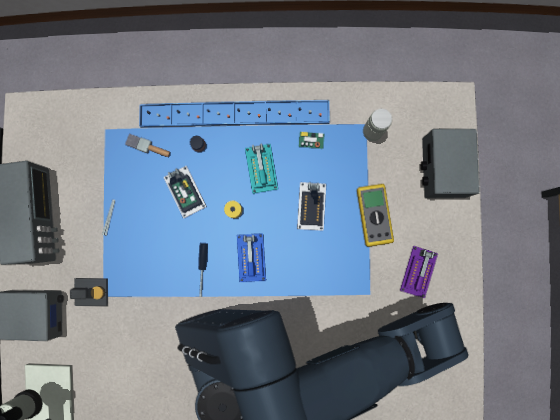

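View pics/scene1.png

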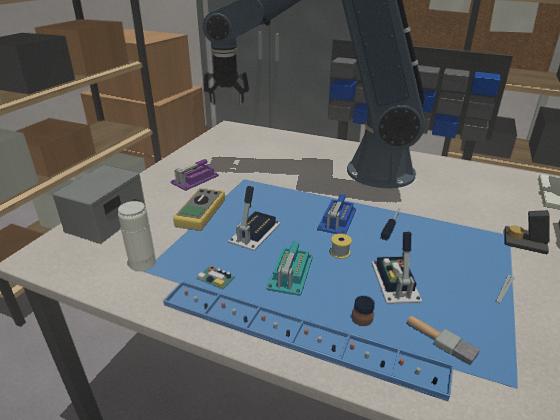

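Candidates, in top-view pixels: white-base socket at (185,192), which seems to hold a green module; white-base socket at (312,206), which looks bare black. The teal (262,168), blue (251,258) and purple (419,271) ones are decoys. I'll confirm with one enlarged crop and measure both sockets.

Run:
```python
from h import *
a=np.load('pics/top1.npz');b=np.load('pics/scene1.npz')
p=a['p'];s=b['p']
A=cv2.resize(p[160:235,155:345],(760,300),interpolation=3)
B=cv2.resize(s[220:310,360:455],(380,300),interpolation=3);C=cv2.resize(s[175:265,215:310],(380,300),interpolation=3)
cv2.imwrite('pics/crop.png',np.vstack([A,np.hstack([B,C])])[:,:,::-1])
W=cloud('top',a['d']);V=cloud('scene',b['d'])
print('bench z',np.median(W[200:230,130:160,2]))
for nm,(u0,u1,v0,v1) in {'L':(155,215,155,225),'E':(290,335,172,240)}.items():
    Q=W[v0:v1,u0:u1].reshape(-1,3);col=p[v0:v1,u0:u1].reshape(-1,3).astype(int)
    blue=(col[:,2]-col[:,0])>50
    m=(~blue)&(Q[:,2]>0.004)&(Q[:,2]<.04)
    # plate pixels
    r=cv2.minAreaRect(Q[m,:2].astype(np.float32)*1000);print(nm,r, cv2.boxPoints(r).round().tolist())
    c=np.array(r[0])/1000
    # lever: high points in both clouds
    for nn,X in(('top',W),('scene',V)):
        X=X.reshape(-1,3);k=(np.hypot(*(X[:,:2]-c).T)<.1)&(X[:,2]>.066)&(X[:,2]<.25)
        Y=X[k];print(nn,len(Y))
        for z in np.arange(.066,.2,.015):
            y=Y[(Y[:,2]>=z)&(Y[:,2]<z+.015)]
            if len(y):print(round(z+.0075,3),len(y),np.median(y,0).round(3))
```

```text
bench z 0.0007562067237719683
L ((619.4331665039062, 174.54379272460938), (212.85862731933594, 83.44026947021484), 26.47783088684082) [[506.0, 164.0], [543.0, 90.0], [733.0, 185.0], [696.0, 259.0]]
top 59
0.074 6 [0.641 0.183 0.07 ]
0.088 6 [0.632 0.177 0.092]
0.104 2 [0.627 0.172 0.106]
0.118 2 [0.621 0.171 0.125]
0.134 8 [0.617 0.17  0.129]
0.149 19 [0.603 0.166 0.152]
0.164 16 [0.605 0.166 0.159]
scene 297
0.074 43 [0.639 0.18  0.074]
0.088 42 [0.634 0.177 0.089]
0.104 39 [0.627 0.175 0.104]
0.118 37 [0.622 0.172 0.12 ]
0.134 59 [0.619 0.17  0.133]
0.149 62 [0.613 0.166 0.149]
0.164 15 [0.607 0.165 0.158]
E ((540.778564453125, -245.54359436035156), (83.15022277832031, 148.59129333496094), 85.66554260253906) [[464.0, -281.0], [612.0, -293.0], [618.0, -210.0], [470.0, -198.0]]
top 64
0.074 8 [ 0.595 -0.247  0.072]
0.088 5 [ 0.586 -0.248  0.093]
0.104 4 [ 0.582 -0.25   0.105]
0.118 1 [ 0.581 -0.247  0.114]
0.134 7 [ 0.575 -0.251  0.135]
0.149 16 [ 0.567 -0.248  0.149]
0.164 23 [ 0.56  -0.247  0.16 ]
scene 232
0.074 31 [ 0.593 -0.251  0.073]
0.088 29 [ 0.587 -0.25   0.09 ]
0.104 33 [ 0.58  -0.248  0.104]
0.118 31 [ 0.577 -0.248  0.118]
0.134 45 [ 0.572 -0.247  0.134]
0.149 43 [ 0.567 -0.247  0.149]
0.164 20 [ 0.562 -0.248  0.16 ]
```

View pics/crop.png

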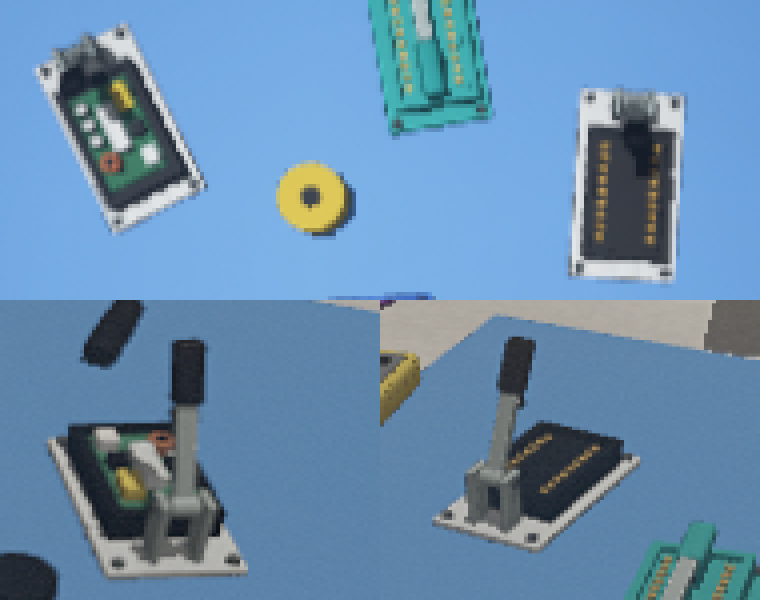

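The crop confirms it: the left socket (185,192) holds the green module with its white, red and yellow parts, and the right one (312,206) shows only bare contacts. The loaded hinge is at about (0.645, 0.184, 0.052), with the socket's x axis at about 26.5° and the lever at about 1.17 rad. The tip height of 0.16 m fits those numbers. I'll push the lever with shut fingers, starting from behind it.

Emit:
{"op": "step_arm", "data": {
  "targets": [
    [[0, 3.9, -2.8, 0, 0], [0, 7.8, -5.6, 0, 0], [0, 11.7, -8.4, 0, 0], [0, 15.6, -11.2, 0, 0], [0, 19.5, -14, 0, 0]]
  ]
}}

```text
clock: 0.6
eef_pos: [0.3321, -0.3083, 0.2312]
eef_rot: [0.983, 0.186, -0.0, -0.0]
force: [1.3, -0.6, -0.7]
opening: 0.0122
grasp_force: 0.0
```

Emit:
{"op": "step_arm", "data": {
  "targets": [
    [[0, 3.9, -2.8, 0, 0], [0, 7.8, -5.6, 0, 0], [0, 11.7, -8.4, 0, 0], [0, 15.6, -11.2, 0, 0], [0, 19.5, -14, 0, 0]]
  ]
}}

```text
clock: 1.1
eef_pos: [0.4624, -0.1065, 0.2313]
eef_rot: [0.982, 0.186, -0.0, 0.0]
force: [0.8, 0.0, 0.5]
opening: 0.0004
grasp_force: 0.0
```

Emit:
{"op": "step_arm", "data": {
  "targets": [
    [[0, 3.9, -2.8, 0, 0], [0, 7.8, -5.6, 0, 0], [0, 11.7, -8.4, 0, 0], [0, 15.6, -11.2, 0, 0], [0, 19.5, -14, 0, 0]]
  ]
}}

```text
clock: 1.6
eef_pos: [0.5926, 0.0952, 0.231]
eef_rot: [0.982, 0.186, -0.0, 0.0]
force: [-0.3, -0.8, 0.4]
opening: -0.0003
grasp_force: 0.0
```

Emit:
{"op": "step_arm", "data": {
  "targets": [
    [[0, 3.5, -2.4, 0, 0], [0, 7, -4.8, 0, 0], [0, 9.6, -6.6, 0, 0], [0, 9.6, -6.6, 0, 0], [0, 9.6, -6.6, 0, 0]]
  ]
}}

```text
clock: 2.1
eef_pos: [0.6569, 0.19, 0.2304]
eef_rot: [0.982, 0.187, -0.001, 0.0]
force: [-0.6, -0.8, -0.1]
opening: 0.0
grasp_force: 0.0
```

Run:
```python
from h import *
s=arm.state();p,d=snap('wrist','w1');print(s['eef_pos'])
W=cloud('wrist',d,s).reshape(-1,3)
H=np.array([.645,.184]);a=np.radians(26.5);e=np.array([np.cos(a),np.sin(a)]);n=np.array([-e[1],e[0]])
L=(W[:,:2]-H)
k=(abs(L@n)<.02)&(L@-e>-.02)&(L@-e<.08)&(W[:,2]>.068)&(W[:,2]<.18)
Q=np.c_[L[k]@-e,L[k]@n,W[k,2]]
for z in np.arange(.07,.18,.015):
    y=Q[(Q[:,2]>=z)&(Q[:,2]<z+.015)]
    if len(y)>5:print(round(z,3),len(y),np.median(y,0).round(3))
```

```text
[0.65685498 0.19001729 0.23036075]
0.07 189 [0.007 0.002 0.077]
0.085 206 [0.014 0.002 0.093]
0.1 248 [0.02  0.002 0.108]
0.115 26 [0.024 0.001 0.116]
```

View pics/w1.png

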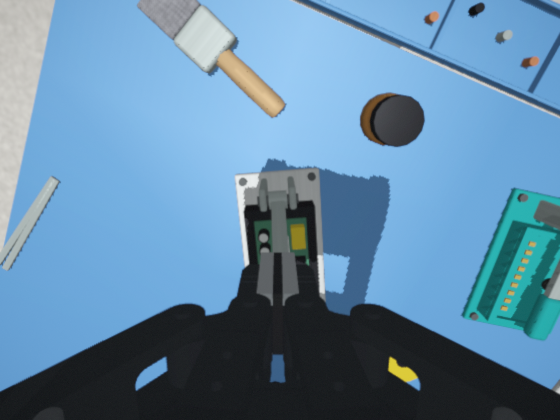

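The wrist view shows the lever (276,240) in line with the tool, to within about 2 mm sideways. The socket is below it and the space behind the lever is free. Descending, then following the arc.

Emit:
{"op": "step_arm", "data": {
  "targets": [
    [[0, 0, 0, 3, 0], [0, 0, 0, 6, 0], [0, 0, 0, 9, 0], [0, 0, 0, 9, 0], [0, 0, 0, 9, 0]]
  ]
}}

```text
clock: 2.65
eef_pos: [0.6573, 0.189, 0.1422]
eef_rot: [0.983, 0.186, 0.0, 0.0]
force: [0.1, 0.4, 0.5]
opening: -0.0
grasp_force: 0.0
```

Emit:
{"op": "step_arm", "data": {
  "targets": [
    [[0, -1.5, 0.1, 0, 0], [0, -3.1, 0.3, 0.3, 0], [0, -4.2, 0.4, 0.8, 0], [0, -5.2, 0.5, 1.4, 0], [0, -6.2, 0.5, 2.2, 0]]
  ]
}}

```text
clock: 3.15
eef_pos: [0.6025, 0.1621, 0.1223]
eef_rot: [0.983, 0.186, 0.003, 0.0]
force: [0.6, -0.0, 0.3]
opening: -0.0003
grasp_force: 0.6
```

Emit:
{"op": "step_arm", "data": {
  "targets": [
    [[0, -1.0, 0.1, 1.0, 0], [0, -1.8, 0.1, 2.1, 0], [0, -2.4, 0.2, 3.3, 0], [0, -2.8, 0.2, 4.6, 0], [0, -3.1, 0.3, 5.6, 0]]
  ]
}}

```text
clock: 3.65
eef_pos: [0.5742, 0.1482, 0.064]
eef_rot: [0.983, 0.186, 0.001, -0.0]
force: [0.5, 0.4, 1.3]
opening: 0.0003
grasp_force: 0.4
```

Emit:
{"op": "step_arm", "data": {
  "targets": [
    [[0, 0, 0, 0.2, 0], [0, 0, 0, 0.3, 0], [0, 0, 0, 0.3, 0], [0, 0, 0, 0.3, 0], [0, 0, 0, 0.3, 0]]
  ]
}}

```text
clock: 4.15
eef_pos: [0.5738, 0.1484, 0.0606]
eef_rot: [0.982, 0.186, 0.0, -0.0]
force: [0.9, -0.1, 0.8]
opening: 0.0001
grasp_force: 0.0
```

Emit:
{"op": "step_arm", "data": {
  "targets": [
    [[0, 0, 0, 0.1, 0], [0, 0, 0, 0.2, 0], [0, 0, 0, 0.3, 0], [0, 0, 0, 0.3, 0], [0, 0, 0, 0.3, 0]]
  ]
}}

```text
clock: 4.65
eef_pos: [0.5738, 0.1483, 0.0588]
eef_rot: [0.982, 0.186, 0.0, 0.0]
force: [-6.9, -0.9, 17.2]
opening: -0.0002
grasp_force: 8.6
```

It's on the stop at z = 0.059 with 17 N. Retreating straight up, then checking.

Emit:
{"op": "step_arm", "data": {
  "targets": [
    [[0, 0, 0, -3, 0], [0, 0, 0, -7, 0], [0, 0, 0, -12, 0], [0, 0, 0, -16, 0], [0, 0, 0, -18, 0]]
  ]
}}

```text
clock: 5.15
eef_pos: [0.5745, 0.1485, 0.2413]
eef_rot: [0.982, 0.186, 0.003, 0.0]
force: [0.5, -0.1, 0.4]
opening: -0.0
grasp_force: 0.0
```

Run:
```python
from h import *
s=arm.state();print(s['clock'],s['eef_pos'],s['force'])
p,d=snap('scene','s2')
cv2.imwrite('pics/s2c.png',cv2.resize(p[130:340,160:480],(800,525),interpolation=3)[:,:,::-1])
V=cloud('scene',d).reshape(-1,3)
for c in((.60,.162),(.54,-.246)):
    k=np.hypot(*(V[:,:2]-c).T)<.075; k&=V[:,2]<.18; print(np.percentile(V[k,2],[95,99.5]).round(3))
```

```text
5.15 [0.57451936 0.14850434 0.24133344] [ 0.50168659 -0.0914488   0.44104032]
[0.057 0.061]
[0.113 0.158]
```

View pics/s2c.png

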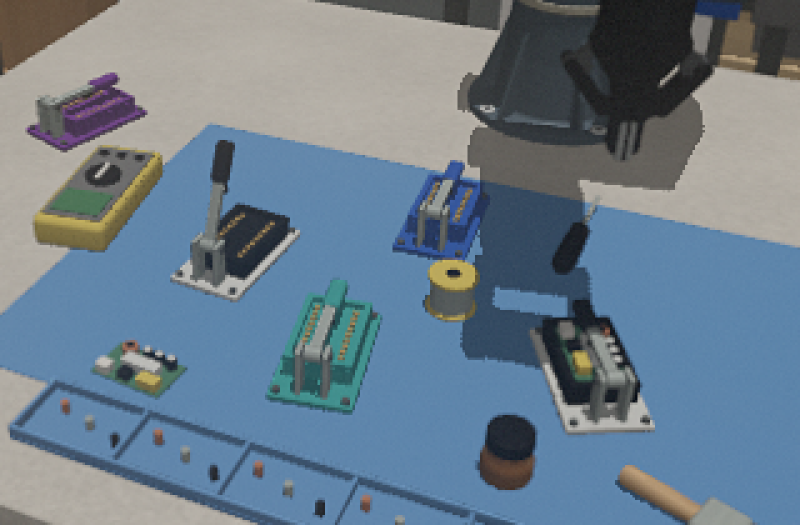

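The loaded lever at (600,350) lies shut over the module. The empty socket's lever at (220,170) still stands open, and the gripper is clear.

```bash
python3 -c "
from bench import arm
print(arm.finish_job())"
```

```text
the job is handed in; nothing more can be done
None
```

The loaded socket's lever is shut on its stop, the empty socket's lever still stands open, and the job was handed in with the robot clear at about 5 s; the hand-in returned no verdict.

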